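# Pull the button caps off the operator panel for re-engraving

## Robot

A 7-joint arm with a two-finger parallel gripper is mounted at the origin on a cart in front of the work surface, level with it; the furniture and walls round the work are solid. World frame = base frame: x ahead of the robot, y to its left, z up, the work surface at z = 0. Lengths are in m, angles in rad, forces in N, time in s.
With the tool pointing down it reaches from about 0.425 to 0.875 m from the base axis. Payload 8.4 kg.
Tool frame: the origin (TCP) lies midway between the tips of the shut fingers; the grasp point (between the pads) lies 19 mm behind it (robot.hold_point_z is the distance from the TCP to the grasp point, in m); z points along the fingers, y is the line along which they close (so a half turn about z gives the same grasp; the last joint's range is limited). The gripper opens to 85 mm and grips with 20 to 120 N. Pads are 22 mm wide; open, the fingers measure 114 mm over their backs; the gripper's body (76 mm by 85 mm) begins 54 mm behind the grasp point. The pads swing forward as they close: fully open they stand 13 mm farther back than shut.
Start: joints at [-0.099, 0.333, 0.04, 1.465, -0.013, 1.343, -0.059], TCP at [0.65, -0, 0.196] pointing down, gripper open.
Joint ranges: [-2.58, 2.58], [-0.38, 2.09], [-1.3, 1.39], [0.25, 2.4], [-1.5, 4.64], [0.08, 2.09], [-2.65, 2.65]. Speed limits (rad/s): [2.22, 2.22, 2.79, 2.79, 3.14, 3.14, 3.14].

## Interface

Orientations are given as a rotation vector (axis times angle).
In Python, from station import robot gives the robot as it stands. Calls block until the motion is done:
- robot.movep(position, orientation): joint-space move of the TCP to a pose.
- robot.servo_line(position, rotation=None, rate=0.15): straight line of the TCP; rotation=None keeps the orientation; rate is the mean speed in m/s.
- robot.move_joints(angles): joint-space move.
- robot.ungrasp() and robot.grasp(grasp_force=None): open the fingers fully, or close them until they stop; grasp_force is the grip in N (None keeps the last).
- robot.hold(seconds).
- robot.ik(position, orientation): joint angles nearest the present ones, or None.
- robot.sense(): the state.
- robot.snapshot(name): name is "scene" or "side" or "wrist"; returns (picture, depth): 384x512x3 uint8, blue, green, red; 384x512 float32, m along the optical axis (not along the pixel's ray), 0 where there is no reading.
- robot.camera_model(name): a dict with "fx", "fy", "cx", "cy" (pixels), "rvec" (rotation vector, rad) and "tvec" (3), from world to camera coordinates, as OpenCV has them; the wrist camera has in their place "mount" (4x4, takes a point from camera to tool coordinates, whose origin is the TCP and whose axes are the flange's). Camera axes: x right, y down, z forward; pixel columns grow to the right and rows downward; lengths in m; the calibration is good to about 2 mm. A picture is of the moment at which its call begins: read the wrist's pose just before it. camera_model takes no time and is no camera call.
A pose or a line that the arm cannot do raises robot.Unreachable and nothing moves.
- robot.hand_in(): hands the job in; it is judged then, once.
The state is a dict: "time": time; "joint_pos": joint angles; "qd": joint speeds; "joint_torque": joint torques, N m; "position": TCP position; "ee_rot": TCP orientation; "ft_force": force on the tool from outside, world axes, zero at the start; "moment": the same for the moment, N m; "width": opening from 0.0 (shut) to 1.0 (fully open); "grip_force": force on a finger pad.
Only numpy, scipy, OpenCV 4.12 (cv2) and the standard library are available. Lean on these libraries where they do the work, as an engineer would, in place of code of your own. Each camera call takes 0.05 s, during which the arm holds its last target. There are 200 camera calls.

## Task

First isolate the panel: turn the selector dial to its fifth click clockwise from the stop, the big red mark. Then pull every cap that is left on the grey panel straight up off its stem with the orange-handled puller (not with the fingers) and stand it upright in the aluminium tray. When all of them stand there, turn the dial back to its first click, the big green mark, and leave the puller standing upright on its black mat; do not knock over the oil bottle.

Things in the scene. Friction and masses are not known exactly. Their poses are not given: they have to be found in the camera images.
- panel: Fixed grey operator panel, 90 mm (its x) by 280 mm (its y), 45 mm high. Origin: centre of its underside; z up; its -x side faces the robot. Four white square stems, 13 mm high, stand on its top in a row along its y, 70 mm apart; stems without a cap are bare.
- stem1 (a point): Foot of stem 1 on the panel's top: panel frame (0, 105, 45) mm. Any of the caps may sit on it, or none.
- stem2 (a point): Foot of stem 2 on the panel's top: panel frame (0, 35, 45) mm. Any of the caps may sit on it, or none.
- stem3 (a point): Foot of stem 3 on the panel's top: panel frame (0, -35, 45) mm. Any of the caps may sit on it, or none.
- stem4 (a point): Foot of stem 4 on the panel's top: panel frame (0, -105, 45) mm. Any of the caps may sit on it, or none.
- cap_red: Red square cap (None if absent). Flange 48 x 48 x 8 mm on a hollow skirt 28 x 28 mm, 18 mm high; 27 mm high in all, 40 g. All round the skirt an 18 mm high gap, 10 mm deep, is open under the flange. Origin: centre of the skirt's underside, z up; on a stem its x, y are the panel's. Seated, the skirt stands on the panel; it lets go after 5 mm of lift at about 10 N, and clears the stem 14 mm up.
- cap_green: Green square cap (None if absent). Flange 48 x 48 x 8 mm on a hollow skirt 28 x 28 mm, 18 mm high; 27 mm high in all, 40 g. All round the skirt an 18 mm high gap, 10 mm deep, is open under the flange. Origin: centre of the skirt's underside, z up; on a stem its x, y are the panel's. Seated, the skirt stands on the panel; it lets go after 5 mm of lift at about 10 N, and clears the stem 14 mm up.
- cap_yellow: Yellow square cap (None if absent). Flange 48 x 48 x 8 mm on a hollow skirt 28 x 28 mm, 18 mm high; 27 mm high in all, 40 g. All round the skirt an 18 mm high gap, 10 mm deep, is open under the flange. Origin: centre of the skirt's underside, z up; on a stem its x, y are the panel's. Seated, the skirt stands on the panel; it lets go after 5 mm of lift at about 10 N, and clears the stem 14 mm up.
- cap_blue: Blue square cap (None if absent). Flange 48 x 48 x 8 mm on a hollow skirt 28 x 28 mm, 18 mm high; 27 mm high in all, 40 g. All round the skirt an 18 mm high gap, 10 mm deep, is open under the flange. Origin: centre of the skirt's underside, z up; on a stem its x, y are the panel's. Seated, the skirt stands on the panel; it lets go after 5 mm of lift at about 10 N, and clears the stem 14 mm up.
- puller: Loose cap puller, 220 g: steel bridge with upright orange handle. Origin: centre of its underside, z up. Legs 64 mm apart (its y) over their outsides, 54 mm inside; each ends in a foot rail turned inward, 40 mm long in x, 6 mm thick, 33 mm clear between the two. Open to both x sides: lower it beside a cap, slide it along its x till the rails lie under the flange on both sides, and lift.
- puller_grip (a point): On the handle's axis, 90 mm above the puller's underside. The handle is 22 mm square from 60 to 124 mm up, which is its top. The crossbar's underside is 46 mm above the underside of the rails.
- mat: Fixed black rubber mat, 120 x 120 x 3 mm. Origin: centre of its underside.
- tray: Loose open aluminium tray, 140 mm (its x) by 300 mm (its y), walls 18 mm high and 4 mm thick, floor about 4 mm thick, 0.7 kg. Origin: centre of its underside.
- tray_in (a point): Centre of the tray's inner floor.
- selector: Fixed grey selector box, 100 x 100 x 30 mm, with the black dial on top. Origin: centre of its underside; -x side towards the robot. Small white dots mark the clicks, a big green dot the first, a big red dot the fifth.
- dial (a joint): Dial angle in rad: 0 at click 0 (anticlockwise stop), growing clockwise seen from above; a click each 0.524 rad (30 degrees), seven clicks to the other stop; click 1 (green) at 0.524, click 5 (red) at 2.618. It snaps to the nearest click when let go; about 0.1 N m. At click 0 the pointer is 105 degrees anticlockwise of the box's x axis.
- dial_grip (a point): On the dial's axis, in the grip bar, 54 mm above the desk. The bar is 46 mm long, 12 mm thick, from 38 to 64 mm above the desk, and turns with the dial. The point's x axis runs along the bar to the pointer, z up.
- dial_pointer (a point): White-marked end of the grip bar (the pointer), 23 mm from the dial's axis.
- oil_bottle: Loose small oil bottle, 40 mm wide, 118 mm high, a bystander. Origin: centre of its underside.
Things that resemble listed ones, but are neither listed nor needed, are in the scene too. Of the things shaped like the cap_red, the red one is meant.

How it is judged:
On the way, in this order (a step that is already met when the one before it is completed fails the run):
1. the dial stands at click 5, the red mark (value of joint dial between 2.48 and 2.76 rad), for 0.3 s.
2. every cap that was on the panel stands upright in the tray (x of cap_red in the frame of tray between -0.066 and 0.066 m and y of cap_red in the frame of tray between -0.146 and 0.146 m and z of cap_red in the frame of tray between -0.004 and 0.012 m and angle between each of cap_red, cap_green, cap_yellow, cap_blue's own z axis and vertical below 0.2 rad and linear speed of each of cap_red, cap_green, cap_yellow, cap_blue below 0.03 m/s and x of cap_green in the frame of tray between -0.066 and 0.066 m and y of cap_green in the frame of tray between -0.146 and 0.146 m and z of cap_green in the frame of tray between -0.004 and 0.012 m and x of cap_yellow in the frame of tray between -0.066 and 0.066 m and y of cap_yellow in the frame of tray between -0.146 and 0.146 m and z of cap_yellow in the frame of tray between -0.004 and 0.012 m and x of cap_blue in the frame of tray between -0.066 and 0.066 m and y of cap_blue in the frame of tray between -0.146 and 0.146 m and z of cap_blue in the frame of tray between -0.004 and 0.012 m), for 0.3 s.
3. the dial is back at click 1 (value of joint dial between 0.384 and 0.664 rad), for 0.3 s.
At the end, for the whole second after the job is handed in: Every cap that was on the panel stands upright (within 0.2 rad) and at rest on the tray's floor; the puller stands upright (within 0.12 rad) on its mat, its centre within 40 mm of the mat's; the dial is within 0.14 rad of click 1 (0.524 rad) (all of step 2 and all of step 3 and angle between puller's own z axis and vertical below 0.12 rad and height (world z) of puller below 0.008 m and horizontal distance between puller and mat below 0.04 m and linear speed of puller below 0.03 m/s); the robot touches nothing.
It fails at once if a cap is pulled off while the dial is not at click 5 ((value of joint dial below 2.4 rad or value of joint dial above 2.84 rad) and z of any of cap_red, cap_green, cap_yellow, cap_blue in the frame of panel above 0.056 m).
It fails at once if the fingers touch a cap that is still on the panel ((contact force between the fingers and cap_red above 1 N and z of cap_red in the frame of panel between 0.035 and 0.055 m and horizontal distance between cap_red and panel below 0.15 m) or (contact force between the fingers and cap_green above 1 N and z of cap_green in the frame of panel between 0.035 and 0.055 m and horizontal distance between cap_green and panel below 0.15 m) or (contact force between the fingers and cap_yellow above 1 N and z of cap_yellow in the frame of panel between 0.035 and 0.055 m and horizontal distance between cap_yellow and panel below 0.15 m) or (contact force between the fingers and cap_blue above 1 N and z of cap_blue in the frame of panel between 0.035 and 0.055 m and horizontal distance between cap_blue and panel below 0.15 m)).
It fails at once if the oil bottle is knocked over (angle between oil_bottle's own z axis and vertical above 0.5 rad).
Of cap_red, cap_green, cap_yellow, cap_blue only 3 to 4 are there at a start; the rules pass over those that are not, and their reading is None.
At some moment in a run one of tray may be knocked a few centimetres aside while the robot is not near it.
It also fails if it takes over 210 s, if anything falls off the work surface, if the arm or the gripper's body presses on something with over 40 N, if the wrist force passes 120 N, or if a joint passes its speed limit or range.

## Working session

There is one attempt and no reset: what is moved stays moved. The work goes in short steps, each a Python script; the robot and the scene stay as the last script left them, time stands still between calls to the robot, and variables do not carry over. Pictures are saved under pics/ and viewed, at most 14 in all, crops included, and the job is handed in when it is done.

```bash
ls; mkdir -p pics; cat > h.py <<'E'
import numpy as np, cv2
from station import robot
from scipy.spatial.transform import Rotation as R
def pose():
    s=robot.sense(); return np.array(s["position"]),R.from_rotvec(s["ee_rot"])
def cam(name):
    m=robot.camera_model(name)
    if "mount" in m:
        p,r=pose(); T=np.eye(4); T[:3,:3]=r.as_matrix(); T[:3,3]=p; T=T@np.array(m["mount"])
        Rc,t=T[:3,:3],T[:3,3]
    else:
        Rw=R.from_rotvec(np.array(m["rvec"]).ravel()).as_matrix(); Rc=Rw.T; t=-Rc@np.array(m["tvec"]).ravel()
    return m,Rc,t
class Shot:
    def __init__(s,name):
        s.m,s.R,s.t=cam(name); s.im,s.d=robot.snapshot(name); s.name=name
    def plane(s,uv,z):
        uv=np.atleast_2d(np.asarray(uv,float)); m=s.m
        d=np.c_[(uv[:,0]-m["cx"])/m["fx"],(uv[:,1]-m["cy"])/m["fy"],np.ones(len(uv))]@s.R.T
        return s.t+d*((z-s.t[2])/d[:,2])[:,None]
    def cloud(s):
        m=s.m; v,u=np.mgrid[:384,:512]
        c=np.stack([(u-m["cx"])/m["fx"]*s.d,(v-m["cy"])/m["fy"]*s.d,s.d],-1)
        return c@s.R.T+s.t
    def save(s,fn,k=1.5):
        cv2.imwrite("pics/"+fn,cv2.resize(s.im,None,fx=k,fy=k))
E
python3 - <<'E'
from h import *
s=robot.sense(); print(s)
np.set_printoptions(precision=3,suppress=True)
for n in ("scene","side","wrist"):
    a=Shot(n); a.save(n+"0.png"); np.savez("pics/"+n+"0.npz",im=a.im,c=a.cloud()); print(n,a.t,a.R[:,2],a.m["fx"],(a.d>0).mean())
E
```

```text
pics
{'time': 0.0, 'joint_pos': array([-0.09917543,  0.3339132 ,  0.03989137,  1.46631433, -0.01341057,
        1.3432957 , -0.0585054 ]), 'qd': array([-0.00013382, -0.00039475,  0.00108401, -0.00095317,  0.00187852,
       -0.00016778,  0.00099044]), 'joint_torque': array([ 4.63630895e-04, -6.58554840e+01,  1.36586554e+00, -4.05554795e+01,
        1.68904377e-02,  1.27170872e-02, -1.99809978e-05]), 'position': array([ 6.49466263e-01, -5.71091775e-05,  1.95198997e-01]), 'ee_rot': array([-2.22073890e+00, -2.22059066e+00,  1.96428968e-03]), 'ft_force': array([ 0.09117706, -0.27575325, -0.07164626]), 'moment': array([ 0.01797853,  0.0134597 , -0.00429794]), 'grip_force': 0.0, 'width': 1.002951274209831}
scene [0.168 0.853 0.951] [ 0.344 -0.646 -0.682] 472.58555847790774 0.9959462483723959
side [ 0.28  -0.728  0.723] [ 0.315  0.708 -0.632] 386.602871380206 0.9958241780598959
wrist [0.65  0.083 0.374] [-0.003 -0.32  -0.948] 286.71193644315787 0.9961039225260416
```

View pics/scene0.png

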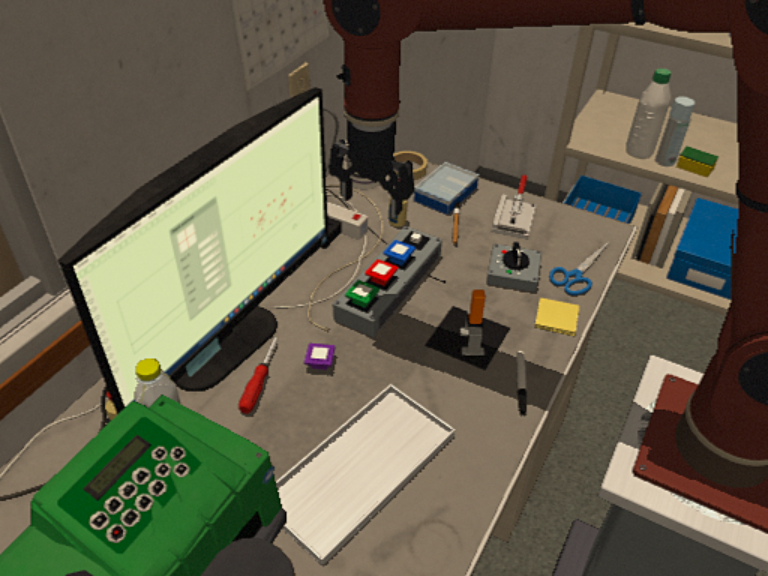

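View pics/side0.png

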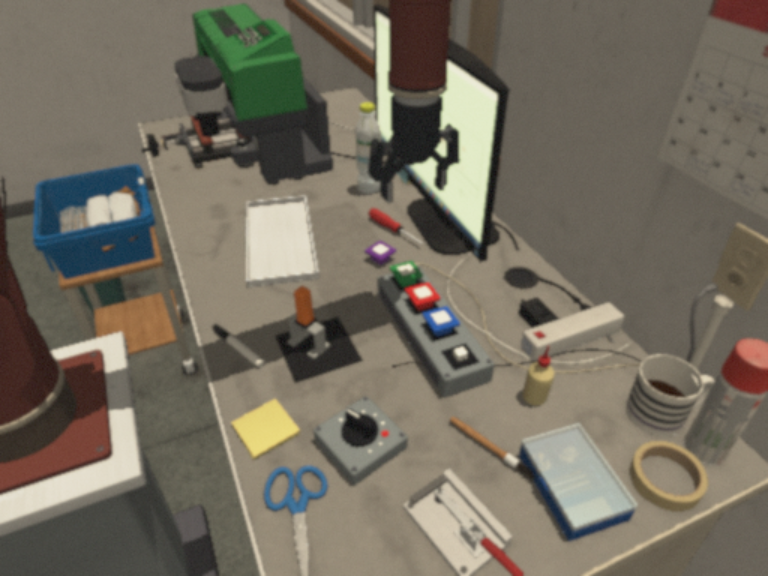

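Scene view (enlarged 1.5x): green, red and blue caps sit on the panel at (362,293), (381,272) and (400,251), and the fourth stem at (417,238) is bare. The orange puller is on the mat at (474,320), the tray at (365,470) and the dial at (515,262). The oil bottle is the small amber one, side view (538,382).

Look-alikes: the purple cap at (320,355) is loose on the desk and not listed. The red-handled tool at (515,210) is not orange and not on the mat.

```bash
python3 - <<'E'
import numpy as np, cv2
np.set_printoptions(precision=4,suppress=True)
def rect(P): 
    (c,s,a)=cv2.minAreaRect((P[:,:2]*1000).astype(np.float32)); return np.round(c,1),np.round(s,1),round(a,1)
for n in ("scene","side"):
    z=np.load(f"pics/{n}0.npz"); im,c=z["im"],z["c"]
    hsv=cv2.cvtColor(im,cv2.COLOR_BGR2HSV); H,S,V=[hsv[...,i].astype(int) for i in range(3)]
    ws=(c[...,0]>.3)&(c[...,0]<1.1)&(abs(c[...,1])<.7)
    print(n,"desk z",np.median(c[ws&(abs(c[...,2])<.01)][:,2]))
    cols={"red":((H<8)|(H>172)),"green":(H>45)&(H<85),"blue":(H>100)&(H<125),"orange":(H>5)&(H<16),"yellow":(H>18)&(H<35),"purple":(H>125)&(H<160)}
    for k,h in cols.items():
        zr=(.055,.085) if k!="orange" else (.055,.14)
        if k=="purple": zr=(.015,.05)
        m=(h&(S>110)&(V>50)&ws&(c[...,2]>zr[0])&(c[...,2]<zr[1])).astype(np.uint8)
        N,l,st,ce=cv2.connectedComponentsWithStats(m)
        for i in range(1,N):
            if st[i,4]>60:
                P=c[l==i]; print(k,st[i,4],ce[i]*1.5,P.mean(0),"z",np.percentile(P[:,2],[5,95]),rect(P))
    # heights: panel top, selector top, tray
    for nm,lo,hi in (("panel",.040,.049),("sel",.026,.034),("wall",.013,.022),):
        m=(ws&(c[...,2]>lo)&(c[...,2]<hi)).astype(np.uint8)
        m=cv2.morphologyEx(m,cv2.MORPH_OPEN,np.ones((2,2),np.uint8)) if nm!="wall" else m
        N,l,st,ce=cv2.connectedComponentsWithStats(m,connectivity=8)
        for i in range(1,N):
            if st[i,4]>150: P=c[l==i]; print(nm,st[i,4],ce[i]*1.5,P.mean(0),rect(P))
    # dark mat
    m=((V<45)&ws&(abs(c[...,2]-.003)<.006)).astype(np.uint8); m=cv2.morphologyEx(m,cv2.MORPH_OPEN,np.ones((3,3),np.uint8))
    N,l,st,ce=cv2.connectedComponentsWithStats(m)
    for i in range(1,N):
        if st[i,4]>300: P=c[l==i]; print("mat",st[i,4],ce[i]*1.5,rect(P))
E
```

```text
scene desk z -0.0002859189600799006
red 156 [380.5096 271.125 ] [ 0.6467 -0.0374  0.0696] z [0.0647 0.0732] (array([648.2, -40.8]), array([50. , 57.1]), 4.2)
green 150 [361.49 293.07] [0.6472 0.0331 0.0693] z [0.0645 0.0729] (array([650.3,  28.1]), array([48.6, 49.3]), 0.6)
blue 129 [398.8605 251.5698] [ 0.6441 -0.1063  0.0695] z [0.0651 0.073 ] (array([ 646.8, -111.6]), array([53.1, 47.3]), 88.6)
orange 203 [476.0911 306.3325] [ 0.4412 -0.0083  0.1005] z [0.0663 0.1274] (array([442.2, -14.3]), array([24.8, 26.6]), 24.5)
orange 1000 [ 42.4875 364.101 ] [0.9979 0.4469 0.0828] z [0.0583 0.1035] (array([996.6, 449.3]), array([183.1,  19.6]), 89.9)
purple 165 [318.9909 355.5   ] [0.6547 0.168  0.0249] z [0.0207 0.0285] (array([656.3, 164.5]), array([47.1, 52. ]), 21.2)
panel 1151 [392.4487 277.0308] [ 0.6305 -0.06    0.0475] (array([479.7, 330.8]), array([ 184.6, 1202.5]), 22.1)
sel 484 [515.6374 265.6519] [ 0.443  -0.2309  0.0282] (array([ 448.7, -253. ]), array([101.2, 130.4]), 15.5)
wall 198 [ 44.4394 385.8182] [1.0196 0.4484 0.0175] (array([1020.1,  444.5]), array([194.3,   7.4]), 89
[... 1219 characters left out ...]
405.8, -464.6]), array([568., 133.]), 77.6)
wall 372 [597.4677 272.6492] [ 1.0194 -0.0639  0.0174] (array([1019.1,  -11. ]), array([  8.2, 597.5]), 0.0)
wall 151 [447.0199 372.755 ] [ 0.6247 -0.1875  0.0176] (array([ 613.9, -164. ]), array([ 74. , 172.7]), 29.6)
wall 155 [360.4645 458.429 ] [ 0.4377 -0.2787  0.0176] (array([ 434.4, -274.5]), array([ 67.3, 136. ]), 61.8)
wall 156 [657.9808 491.0481] [ 0.7799 -0.4881  0.0178] (array([ 787.9, -484.6]), array([38. , 92.4]), 26.3)
wall 321 [448.8598 499.1729] [ 0.52   -0.3837  0.0181] (array([ 534.2, -397.4]), array([ 60.3, 136.8]), 42.1)
wall 155 [582.4355 518.7097] [ 0.6634 -0.4782  0.0176] (array([ 669.7, -482.8]), array([ 49.6, 112.6]), 52.5)
```

View pics/wrist0.png

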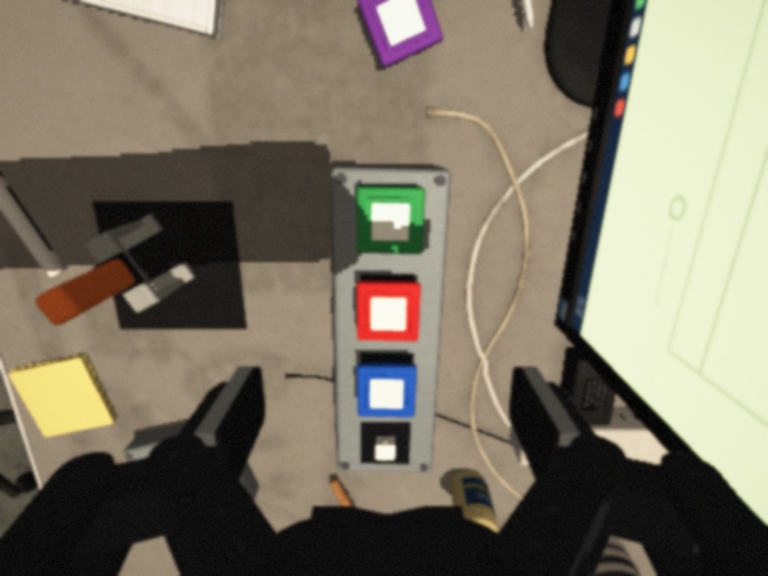

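Wrist view: the panel with its three caps is square to the robot's x/y. The puller sits at about 25° yaw on the mat, at (135,265). Next I'll look at the selector from close by.

```bash
python3 - <<'E'
from h import *
np.set_printoptions(precision=4,suppress=True)
c=np.load("pics/side0.npz")["c"]; im=np.load("pics/scene0.npz"); c2=im["c"]
for q in (c2,):
  for y in (-.1,-.05,0,.05,.1,.2):
    m=(abs(q[...,1]-y)<.02)&(q[...,2]>.1)&(q[...,2]<.5)&(q[...,0]>.70)
    print(y,"monitor min x",np.percentile(q[m][:,0],2) if m.sum()>20 else None, m.sum())
D=[-2.2214,-2.2214,0]
robot.movep([0.45,-0.19,0.2],D)
a=Shot("wrist"); np.savez("pics/wsel.npz",im=a.im,c=a.cloud(),R=a.R,t=a.t); a.save("wsel.png")
robot.movep([0.46,0.03,0.22],D)
a=Shot("wrist"); np.savez("pics/wpul.npz",im=a.im,c=a.cloud(),R=a.R,t=a.t); a.save("wpul.png")
print(robot.sense()["time"],robot.sense()["position"])
E
```

```text
-0.1 monitor min x 1.0161649058043882 831
-0.05 monitor min x 0.7636369026394978 1262
0 monitor min x 0.704899703391461 2282
0.05 monitor min x 0.7682212175949992 2257
0.1 monitor min x 0.7700208362452691 2484
0.2 monitor min x 0.7738225586832104 2985
2.2 [0.4602 0.0283 0.2197]
```

View pics/wsel.png

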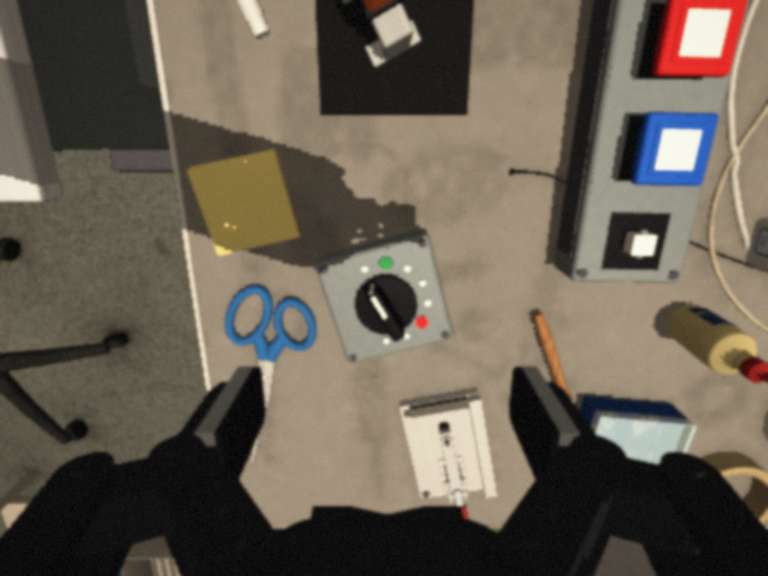

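View pics/wpul.png

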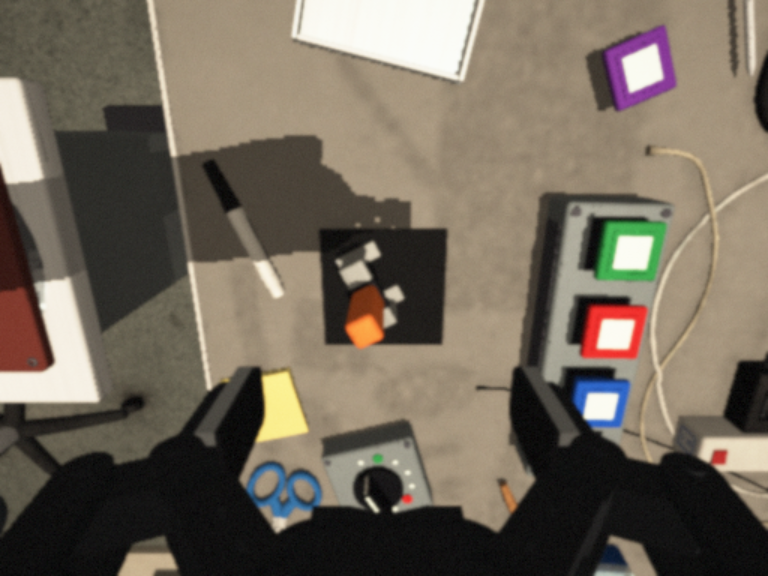

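Selector close-up: the pointer's white end is at about (373,290) from the dial centre at (386,303), green is at (386,263) and red at (421,322). The box is yawed about 17°, so the dial stands at click 0.

In the puller view, the orange handle top is at (364,333) on the mat centred at (384,287), and the tray's near edge is in view at the top.

```bash
python3 - <<'E'
from h import *
np.set_printoptions(precision=4,suppress=True)
m0=robot.camera_model("wrist")
def load(n):
    z=np.load(f"pics/{n}.npz"); s=Shot.__new__(Shot); s.m,s.R,s.t,s.im=m0,z["R"],z["t"],z["im"]; return s,z["c"]
def rect(P,k=1000):
    (c,s,a)=cv2.minAreaRect((P[:,:2]*k).astype(np.float32)); return np.round(c,1),np.round(s,1),round(a,1)
s,c=load("wsel")
hsv=cv2.cvtColor(s.im,cv2.COLOR_BGR2HSV); H,S,V=[hsv[...,i].astype(int) for i in range(3)]
cor=s.plane(np.array([[318,268],[425,235],[450,333],[352,360]])/1.5,.03); print("box corners",cor[:,:2],cor.mean(0)); e=cor-np.roll(cor,1,0); print(np.linalg.norm(e,axis=1),np.degrees(np.arctan2(e[:,1],e[:,0])))
near=np.linalg.norm(c[...,:2]-cor.mean(0)[:2],axis=-1)<.06
for n,h in (("green",(H>45)&(H<85)),("red",(H<8)|(H>172))):
    m=h&(S>120)&(V>50)&near; v,u=np.nonzero(m); p=s.plane([[u.mean(),v.mean()]],.031)[0]; print(n,m.sum(),p)
m=near&(c[...,2]>.055)&(c[...,2]<.07); P=c[m]; print("bar",m.sum(),P.mean(0),rect(P))
w=m&(V>150); print("white mark",w.sum(), c[w].mean(0) if w.any() else 0)
s,c=load("wpul")
hsv=cv2.cvtColor(s.im,cv2.COLOR_BGR2HSV); H,S,V=[hsv[...,i].astype(int) for i in range(3)]
near=np.linalg.norm(c[...,:2]-np.array([.443,-.016]),axis=-1)<.07
m=near&(c[...,2]>.118)&(c[...,2]<.13); print("handle top",m.sum(),c[m].mean(0),rect(c[m]))
m=near&(c[...,2]>.01)&(c[...,2]<.056); print("feet",m.sum(),c[m].mean(0),rect(c[m]))
m=near&(c[...,2]>.045)&(c[...,2]<.06); print("bridge",m.sum(),c[m].mean(0),rect(c[m]))
mat=s.plane(np.array([[320,229],[447,229],[442,345],[325,345]])/1.5,.003); print("mat",mat[:,:2],mat.mean(0))
for n,h in (("red",(H<8)|(H>172)),("green",(H>45)&(H<85)),("blue",(H>100)&(H<125))):
    m=(h&(S>110)&(c[...,2]>.06)&(c[...,2]<.08)&(c[...,0]>.55)&(c[...,0]<.72)); print(n,m.sum(),rect(c[m]))
E
```

```text
box corners [[ 0.3928 -0.2107]
 [ 0.4824 -0.1822]
 [ 0.5073 -0.2709]
 [ 0.4194 -0.298 ]] [ 0.4505 -0.2405  0.03  ]
[0.0913 0.094  0.0921 0.092 ] [ 106.921    17.6125  -74.3491 -162.8768]
green 37 [ 0.4499 -0.2055  0.031 ]
red 55 [ 0.4809 -0.2594  0.031 ]
bar 397 [ 0.4495 -0.2392  0.0632] (array([ 449.3, -240.7]), array([12.3, 46. ]), 30.0)
white mark 61 [ 0.4447 -0.2328  0.0646]
handle top 435 [ 0.4438 -0.0139  0.1259] (array([443.2, -15.6]), array([22.2, 21.6]), 27.6)
feet 239 [ 0.441  -0.0011  0.0332] (array([450.4,  -7.6]), array([35.5, 69.2]), 54.1)
bridge 381 [ 0.4393 -0.0037  0.0564] (array([445.5, -13.9]), array([23.2, 64.6]), 34.7)
mat [[ 0.3977  0.031 ]
 [ 0.5158  0.0308]
 [ 0.5159 -0.0889]
 [ 0.3966 -0.0888]] [ 0.4565 -0.029   0.003 ]
red 975 (array([648.9, -42.9]), array([48. , 48.4]), 88.3)
green 1031 (array([650.1,  27. ]), array([47. , 47.8]), 88.8)
blue 656 (array([ 647.2, -112.7]), array([48.4, 47.8]), 88.6)
```

```bash
cat >> h.py <<'E'
D=R.from_matrix([[0,1,0],[1,0,0],[0,0,-1]])
def ori(deg): return (R.from_euler("z",deg,degrees=True)*D).as_rotvec()
def F(): s=robot.sense(); return np.round(s["ft_force"],1),round(s["width"],3),round(s["time"],1)
E
python3 - <<'E'
from h import *
np.set_printoptions(precision=3,suppress=True)
p=np.array([0.4497,-0.2405,0])
for a in (30,-30,-90,-118): print(a,robot.ik(p+[0,0,.044],ori(a)))
robot.movep(p+[0,0,.16],ori(30))
robot.servo_line(p+[0,0,.044],rate=.12)
robot.grasp(40); print(F())
for a in (-7,-45,-82,-119): robot.servo_line(p+[0,0,.044],ori(a),rate=.1); print(a,F(),robot.sense()["moment"])
robot.ungrasp(); robot.servo_line(p+[0,0,.16],rate=.2)
robot.movep([0.45,-0.19,0.2],ori(0))
a=Shot("wrist");c=a.cloud();V=a.im.max(-1)
near=np.linalg.norm(c[...,:2]-p[:2],axis=-1)<.06
m=near&(c[...,2]>.055)&(c[...,2]<.07); P=c[m]; q=c[m&(V>150)].mean(0)
print(cv2.minAreaRect((P[:,:2]*1000).astype(np.float32)),np.degrees(np.arctan2(*(q-P.mean(0))[[1,0]])),F())
E
```

```text
30 [ 0.169  0.19   0.258  1.988 -0.059  0.97   0.98 ]
-30 [ 0.194  0.19   0.231  1.987 -0.052  0.971 -0.073]
-90 [ 0.227  0.19   0.195  1.985 -0.044  0.971 -1.128]
-118 [ 0.244  0.19   0.176  1.984 -0.04   0.971 -1.62 ]
(array([ 0.4, -0.9, -0.6]), 0.0, 5.2)
-7 (array([-0.2, -0.1,  0.5]), 0.002, 6.0) [-0.035  0.045 -0.034]
-45 (array([0.2, 0.3, 0.7]), 0.004, 6.8) [-0.014 -0.015  0.001]
-82 (array([-0.1,  0. , -0.2]), -0.0, 7.6) [ 0.048 -0.084  0.059]
-119 (array([-0.5, -0.5, -0.2]), -0.002, 8.3) [-0.007  0.048 -0.027]
((449.5299377441406, -241.00926208496094), (12.295422554016113, 45.760921478271484), 30.106422424316406) 125.342370184063 (array([0.1, 0.7, 0.4]), 0.999, 11.6)
```

```bash
python3 - <<'E'
from h import *
np.set_printoptions(precision=4,suppress=True)
p=np.array([0.4497,-0.2405,0])
robot.movep(p+[0,0,.16],ori(30)); print(robot.sense()["position"])
robot.servo_line(p+[0,0,.044],rate=.12); s=robot.sense();print(s["position"],s["ee_rot"],ori(30),s["width"])
a=Shot("side"); cv2.imwrite("pics/sdial.png",cv2.resize(a.im[180:340,160:330],None,fx=4,fy=3.5)); b=Shot("wrist"); b.save("wdial.png")
E
```

```text
[ 0.4498 -0.2403  0.1601]
[ 0.4502 -0.2407  0.0447] [1.5704 2.7197 0.0004] [1.5708 2.7207 0.    ] 1.0009745775690146
```

View pics/sdial.png

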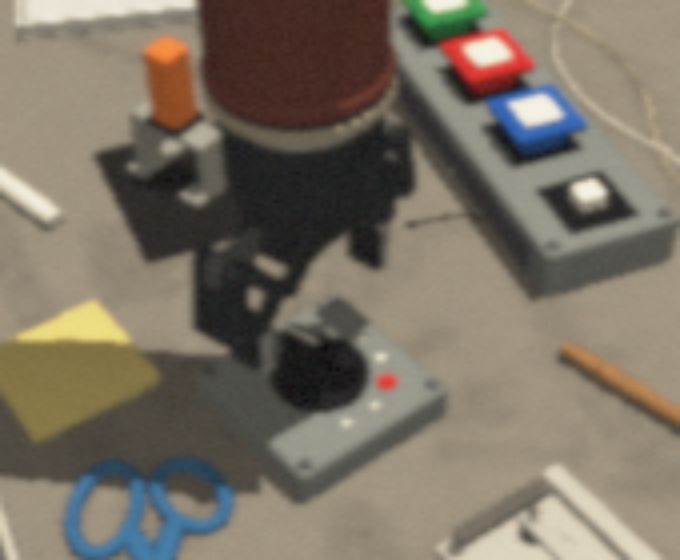

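View pics/wdial.png

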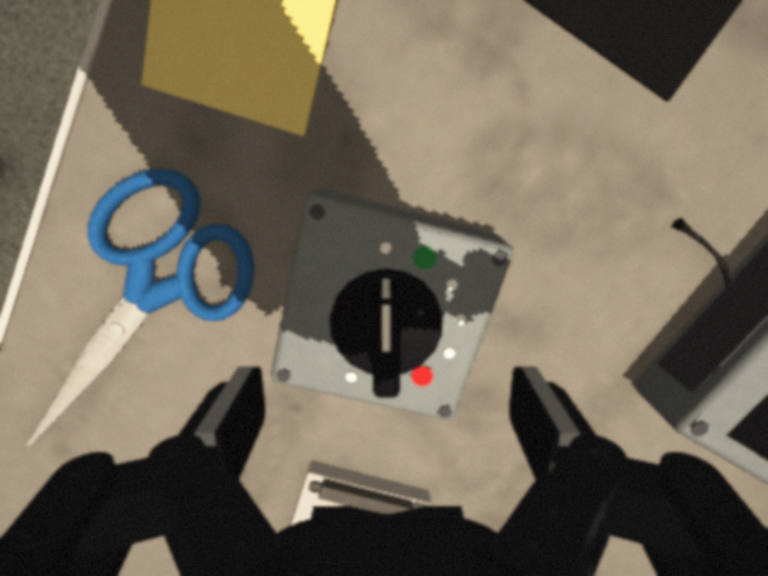

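The wrist view has the bar centred sideways, with its white line at (386,320). But the finger tips at (250,370) and (530,370) sit nearer the camera than the bar, so the jaw is too high or offset. I'll check this against the mount geometry.

```bash
python3 - <<'E'
from h import *
np.set_printoptions(precision=4,suppress=True)
m=robot.camera_model("wrist"); M=np.array(m["mount"]); print(M, robot.hold_point_z, m["cx"],m["cy"])
I=np.linalg.inv(M)
def pr(q): c=I@np.r_[q,1]; return np.array([c[0]/c[2]*m["fx"]+m["cx"],c[1]/c[2]*m["fy"]+m["cy"]])*1.5, c[2]
for q in ([0,0,0],[0,.0425,-.013],[0,-.0425,-.013],[.011,.0425,-.013]): print(q,pr(q))
b=Shot("wrist"); c=b.cloud()
# fingers in tool frame
P,r=pose(); t=r.inv().apply((c-P).reshape(-1,3)).reshape(c.shape)
k=(abs(t[...,1])<.07)&(t[...,2]>-.08)&(t[...,2]<0.02)&(abs(t[...,0])<.04)&(abs(t[...,1])>.03)
for sgn in (1,-1):
    q=t[k&(t[...,1]*sgn>0)]; print(len(q), np.percentile(q,[1,10,50,90,99],axis=0) if len(q) else 0)
for uv in ((248,372),(530,372),(240,400),(386,290),(386,390)):
    print(uv,t[int(uv[1]/1.5),int(uv[0]/1.5)],c[int(uv[1]/1.5),int(uv[0]/1.5)])
E
```

```text
[[-0.0011 -0.9477 -0.3191  0.0825]
 [ 1.     -0.0009 -0.0009 -0.0001]
 [ 0.0006 -0.3191  0.9477 -0.1782]
 [ 0.      0.      0.      1.    ]] 0.0187 257.6689487810436 188.55763707145374
[0, 0, 0] (array([387.0957, 329.8744]), np.float64(0.19526114702322717))
[0, 0.0425, -0.013] (array([487.0502, 342.7206]), np.float64(0.182900888667588))
[0, -0.0425, -0.013] (array([287.2272, 342.8685]), np.float64(0.18298072517540018))
[0.011, 0.0425, -0.013] (array([488.988 , 318.8999]), np.float64(0.1793907195411465))
4572 [[-0.0366  0.0303 -0.0794]
 [-0.0157  0.0333 -0.0744]
 [ 0.0075  0.0425  0.0138]
 [ 0.0312  0.0521  0.0152]
 [ 0.0386  0.0559  0.0171]]
4647 [[-0.0379 -0.0569 -0.0795]
 [-0.0278 -0.0527 -0.0744]
 [ 0.0031 -0.043   0.0138]
 [ 0.0227 -0.0333  0.0151]
 [ 0.038  -0.0303  0.0171]]
(248, 372) [ 0.011 -0.045 -0.056] [ 0.4056 -0.2536  0.1006]
(530, 372) [ 0.011   0.0459 -0.0561] [ 0.4844 -0.2082  0.1008]
(240, 400) [ 0.0099 -0.0432 -0.0695] [ 0.4077 -0.2537  0.1141]
(386, 290) [ 0.0227 -0.0006 -0.0095] [ 0.4383 -0.2213  0.0542]
(386, 390) [-0.0184 -0.0007 -0.0206] [ 0.4588 -0.2569  0.0653]
```

```bash
python3 - <<'E'
from h import *
np.set_printoptions(precision=4,suppress=True)
robot.servo_line([.4497,-.2405,.16],rate=.2); robot.grasp(20)
b=Shot("wrist"); c=b.cloud(); b.save("wshut.png")
P,r=pose(); t=r.inv().apply((c-P).reshape(-1,3)).reshape(c.shape)
for v in range(190,290,6): print(v, [tuple(np.round(t[v,u],3)) for u in (235,257,280)])
robot.ungrasp()
E
```

```text
190 [(np.float64(-0.023), np.float64(-0.026), np.float64(0.131)), (np.float64(-0.011), np.float64(-0.001), np.float64(0.096)), (np.float64(-0.023), np.float64(0.025), np.float64(0.13))]
196 [(np.float64(-0.03), np.float64(-0.026), np.float64(0.129)), (np.float64(-0.018), np.float64(-0.001), np.float64(0.096)), (np.float64(-0.03), np.float64(0.025), np.float64(0.13))]
202 [(np.float64(-0.037), np.float64(-0.027), np.float64(0.13)), (np.float64(-0.038), np.float64(-0.001), np.float64(0.13)), (np.float64(-0.038), np.float64(0.025), np.float64(0.131))]
208 [(np.float64(-0.057), np.float64(-0.029), np.float64(0.159)), (np.float64(-0.045), np.float64(-0.001), np.float64(0.13)), (np.float64(-0.045), np.float64(0.026), np.float64(0.13))]
214 [(np.float64(-0.066), np.float64(-0.03), np.float64(0.16)), (np.float64(-0.066), np.float64(-0.001), np.float64(0.161)), (np.float64(-0.053), np.float64(0.026), np.float64(0.13))]
220 [(np.float64(-0.075), np.float64(-0.03), np.float64(0.161)), (np.float64(-0.075), np.float64(-0.001), np.float64(0.161)), (np.float64(-0.075), np.float64(0.028), np.float64
[... 1357 characters left out ...]
np.float64(-0.067)), (np.float64(0.011), np.float64(-0.001), np.float64(-0.072)), (np.float64(0.007), np.float64(0.01), np.float64(-0.067))]
274 [(np.float64(0.013), np.float64(-0.009), np.float64(-0.08)), (np.float64(0.008), np.float64(-0.001), np.float64(-0.072)), (np.float64(0.013), np.float64(0.009), np.float64(-0.079))]
280 [(np.float64(0.012), np.float64(-0.009), np.float64(-0.082)), (np.float64(0.004), np.float64(-0.001), np.float64(-0.072)), (np.float64(0.012), np.float64(0.009), np.float64(-0.083))]
286 [(np.float64(0.012), np.float64(-0.009), np.float64(-0.086)), (np.float64(0.002), np.float64(-0.001), np.float64(-0.073)), (np.float64(0.012), np.float64(0.008), np.float64(-0.086))]
```

View pics/wshut.png

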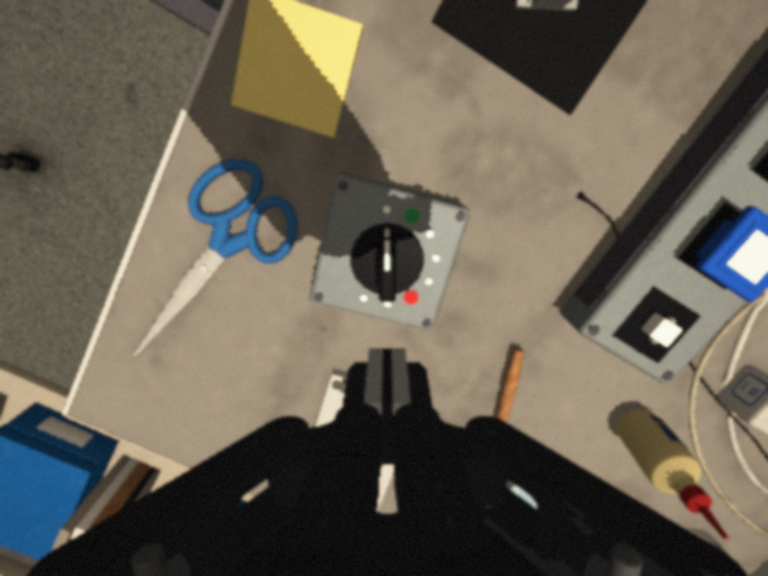

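The shut fingertips measure at tool z = -0.040 while the desk still lands at z = 0. So the real tips end 40 mm short of the reported TCP, which is why the grip missed. I'll correct for it (commanded z = tip z − 0.040) and lower carefully.

```bash
cat >> h.py <<'E'
DZ=0.040   # real shut fingertips are 40 mm behind the reported TCP (measured)
def P3(x,y,ztip): return np.array([x,y,ztip-DZ])
E
python3 - <<'E'
from h import *
np.set_printoptions(precision=3,suppress=True)
x,y=0.4497,-0.2405
for z in (.08,.06,.05,.044): robot.servo_line(P3(x,y,z),rate=.12); print(z,F()[0])
robot.grasp(40); print(F())
if robot.sense()["width"]<.05: raise SystemExit("missed")
for a in (-7,-45,-82,-119): robot.servo_line(P3(x,y,.044),ori(a),rate=.1); print(a,F(),robot.sense()["moment"])
robot.ungrasp(); robot.servo_line(P3(x,y,.2),rate=.2)
robot.movep([0.45,-0.19,0.2],ori(0))
a=Shot("wrist");c=a.cloud();V=a.im.max(-1)
near=np.linalg.norm(c[...,:2]-[x,y],axis=-1)<.06
m=near&(c[...,2]>.055)&(c[...,2]<.07); P=c[m]; q=c[m&(V>150)].mean(0)
print(cv2.minAreaRect((P[:,:2]*1000).astype(np.float32)),np.degrees(np.arctan2(*(q-P.mean(0))[[1,0]])),F())
E
```

```text
0.08 [-0.1 -0.2 -0.8]
0.06 [-0.5 -0.5  0.2]
0.05 [0.2 0.  0.8]
0.044 [0.2 0.  0.2]
(array([-0.8,  0.5,  5.1]), 0.133, 18.5)
-7 (array([4.9, 0.1, 0.9]), 0.137, 19.3) [ 0.134 -1.156  0.007]
-45 (array([10.6, -1.5, -4.6]), 0.132, 20.1) [-0.405 -2.165  0.035]
-82 (array([ 12.3,  -5. , -10.1]), 0.134, 20.9) [-1.284 -2.796 -0.027]
-119 (array([ 13.1, -10.2, -12.4]), 0.131, 21.7) [-2.117 -2.764 -0.019]
((450.0423278808594, -241.4698486328125), (12.378190994262695, 46.495643615722656), 60.79222869873047) -38.20886300883731 (array([0.2, 0.4, 0.1]), 0.994, 24.9)
```

```bash
python3 - <<'E'
from h import *
np.set_printoptions(precision=3,suppress=True)
print(robot.ik(P3(.4433,-.015,.073),ori(117)))
for y in (.027,-.043,-.1127):
  for x in (.59,.65): print(y,x,robot.ik(P3(x,y,.125),ori(89)),robot.ik(P3(x,y,.2),ori(89)))
for a in (76,103): print(robot.ik(P3(.49,.31,.09),ori(a)))
E
```

```text
[ 0.265  0.098 -0.343  2.118  0.041  0.932  1.941]
0.027 0.59 [-0.782  0.381  0.819  1.78  -0.308  1.113  1.692] [-1.052  0.46   1.227  1.705 -0.449  1.299  1.821]
0.027 0.65 [-0.594  0.47   0.643  1.62  -0.302  1.152  1.674] [-0.594  0.403  0.644  1.537 -0.248  1.284  1.634]
-0.043 0.59 [-0.51   0.338  0.617  1.771 -0.217  1.101  1.733] [-0.715  0.312  0.874  1.695 -0.25   1.252  1.768]
-0.043 0.65 [-0.548  0.496  0.734  1.621 -0.354  1.162  1.822] [-0.512  0.413  0.681  1.536 -0.266  1.287  1.756]
-0.1127 0.59 [-0.467  0.38   0.724  1.752 -0.277  1.114  1.898] [-0.411  0.288  0.639  1.666 -0.18   1.248  1.82 ]
-0.1127 0.65 [-0.516  0.558  0.864  1.603 -0.449  1.191  1.996] [-0.482  0.465  0.81   1.518 -0.344  1.306  1.918]
[-1.174  0.362  0.645  1.833 -0.251  1.029  0.897]
[-1.189  0.366  0.664  1.833 -0.26   1.03   1.376]
```

```bash
cat >> h.py <<'E'
PY=-1.2
ux=np.array([np.cos(np.radians(PY)),np.sin(np.radians(PY))])
caps={"blue":np.array([.6472,-.1127]),"red":np.array([.6489,-.0429]),"green":np.array([.6501,.0270])}
E
python3 - <<'E'
from h import *
np.set_printoptions(precision=3,suppress=True)
robot.movep(P3(.4433,-.015,.2),ori(117))
robot.servo_line(P3(.4433,-.015,.15),rate=.15)
robot.servo_line(P3(.4433,-.015,.073),rate=.1); print(F())
robot.grasp(100); print(F())
robot.servo_line(P3(.4433,-.015,.22),rate=.15); print(F(),robot.sense()["moment"])
c=caps["blue"]-.055*ux
robot.movep(P3(*c,.2),ori(90+PY)); print(F())
robot.servo_line(P3(*c,.16),rate=.1)
a=Shot("side"); a2=Shot("wrist"); 
cv2.imwrite("pics/pb.png",np.hstack([cv2.resize(a.im[140:300,230:390],(440,440)),cv2.resize(a2.im[120:],(352,440)) if 0 else cv2.resize(a2.im[150:310,180:310],(358,440))]))
E
```

```text
(array([ 0.7,  1.1, -0.7]), 1.003, 28.0)
(array([ 1.2, -0.5, -0.1]), 0.245, 28.6)
(array([-0.9,  0.3, -3.1]), 0.241, 29.9) [0.034 0.035 0.018]
(array([-0.2, -0.1, -1.7]), 0.243, 30.8)
```

View pics/pb.png

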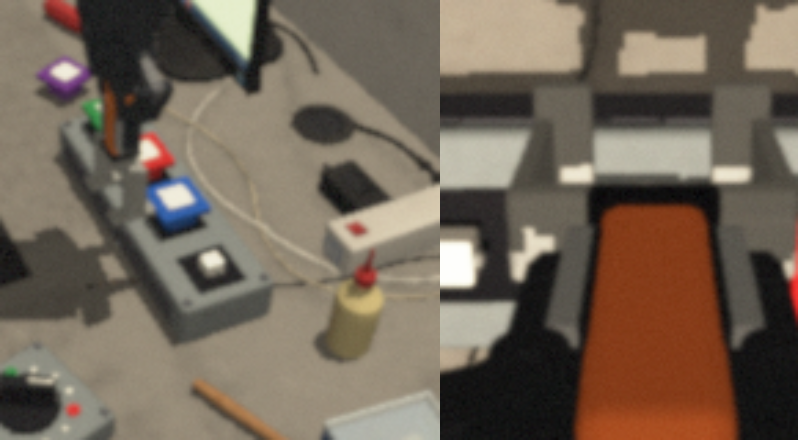

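The side view shows the puller hanging upright beside the blue cap, just off the panel. The wrist crop shows the handle square between the pads, with both legs in view. I'll check the leg symmetry, then slide in.

```bash
python3 - <<'E'
from h import *
np.set_printoptions(precision=4,suppress=True)
b=Shot("wrist"); c=b.cloud(); P,r=pose(); t=r.inv().apply((c-P).reshape(-1,3)).reshape(c.shape)
k=(abs(t[...,1])<.037)&(t[...,2]>-.02)&(t[...,2]<.034)&(abs(t[...,0])<.03)
q=t[k]; print(len(q),np.percentile(q[:,1],[.5,2,98,99.5]),q[:,2].max())
for lo in (-.02,-.01,0,.01,.02):
    w=q[(q[:,2]>lo)&(q[:,2]<lo+.01)]; print(lo,len(w),w[:,1].min() if len(w) else 0,w[:,1].max() if len(w) else 0, w[w[:,1]<0,1].max() if (w[:,1]<0).any() else 0, w[w[:,1]>0,1].min() if (w[:,1]>0).any() else 0)
cap=caps["blue"]; th=90+PY
for z in (.14,.1225): robot.servo_line(P3(*(cap-.055*ux),z),rate=.08); print(z,F()[0])
for d in (-.04,-.03,-.02,-.01,0):
    robot.servo_line(P3(*(cap+d*ux),.1225),rate=.06); f=F(); print(d,f[0],robot.sense()["moment"])
    if np.linalg.norm(f[0][:2])>15: break
E
```

```text
1869 [-0.0322 -0.0315  0.0303  0.0309] 0.02950648212940296
-0.02 201 -0.031875496057912636 0.03104207089521853 -0.0002919478361275857 0.00031353491732049254
-0.01 123 -0.03217384781984416 0.031226360007323938 -0.027324374829217263 0.02635730620646749
0 130 -0.032235416514791414 0.03112857677428403 -0.027405025209667557 0.02626463581990275
0.01 130 -0.03249361835199441 0.030779630917644702 -0.027437116303469636 0.02619697096260059
0.02 1285 -0.032627522417054744 0.031151819582900916 -0.017093450295608187 0.01565146593544319
0.14 [ 0.7  0.3 -1.6]
0.1225 [ 0.4 -0.2 -2.4]
-0.04 [-0.1 -0.3 -2.9] [-0.0308  0.0045 -0.0286]
-0.03 [-0.4 -0.2 -2.6] [-0.0028 -0.0001 -0.0075]
-0.02 [-1.5 -0.7 -3.5] [0.0401 0.0079 0.0419]
-0.01 [ 0.2  0.2 -1.7] [ 0.0685  0.0177 -0.001 ]
0 [-0.3 -0.1 -1.9] [ 0.0208 -0.0066  0.0408]
```

```bash
cat >> h.py <<'E'
def tray():
    a=Shot("scene"); c=a.cloud(); hsv=cv2.cvtColor(a.im,cv2.COLOR_BGR2HSV)
    ws=(abs(c[...,0]-.49)<.25)&(abs(c[...,1]-.31)<.25)
    m=(ws&(c[...,2]>.011)&(c[...,2]<.023)).astype(np.uint8)
    N,l,st,ce=cv2.connectedComponentsWithStats(cv2.dilate(m,np.ones((3,3))),connectivity=8)
    i=1+np.argmax(st[1:,4]); P=c[(l==i)&(m>0)]
    (x,y),(w,h),ang=cv2.minAreaRect((P[:,:2]*1000).astype(np.float32))
    if w>h: ang-=90; w,h=h,w
    # ang: direction of short side (tray x); bring into [-90,90)
    ang=(ang+90)%180-90
    return np.array([x,y])/1000,ang,(round(w,1),round(h,1)),a
E
python3 - <<'E'
from h import *
np.set_printoptions(precision=4,suppress=True)
cap=caps["blue"]
for z in (.128,.14,.16,.22): robot.servo_line(P3(*cap,z),rate=.06 if z<.2 else .15); print(z,F()[0])
robot.movep(P3(.52,.06,.24),ori(82))
t=tray(); print(t[:3],F()); t[3].save("tr1.png")
E
```

```text
0.128 [ 0.2  0.5 -4.9]
0.14 [ 0.4 -0.  -3.1]
0.16 [-0.6  0.1 -3.2]
0.22 [-0.5  0.2 -4.1]
(array([0.4861, 0.3168]), -13.029876708984375, (142.3, 303.2)) (array([-0. , -0.4, -3.3]), 0.246, 36.5)
```

View pics/tr1.png

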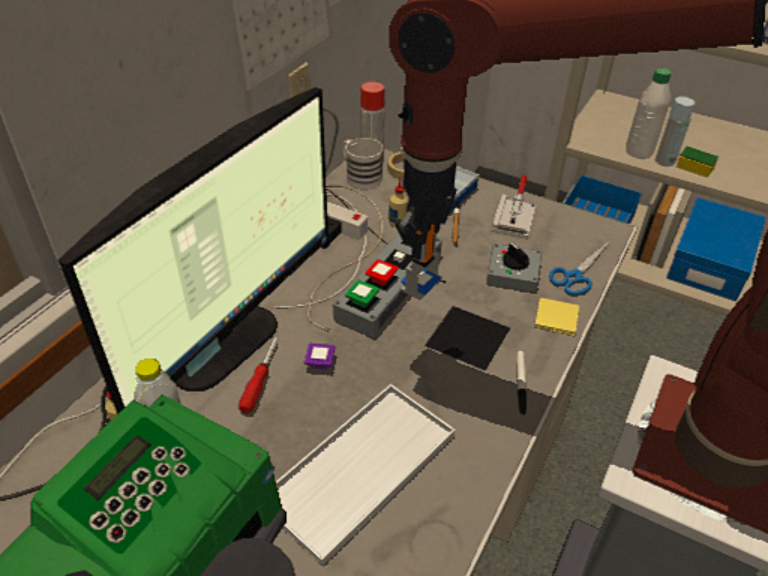

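The blue cap hangs in the puller at (425,280). The tray is unmoved, centred at (486,317) mm and yawed −13°, and its fitted size of 142x303 matches.

```bash
cat >> h.py <<'E'
def place(ty,tx=.028):
    c,ang,sz,_=tray(); print("tray",c,ang,sz)
    assert abs(sz[0]-142)<8 and abs(sz[1]-302)<10
    rr=R.from_euler("z",ang,degrees=True).as_matrix()[:2,:2]
    W=lambda x,y: c+rr@[x,y]
    th=ori(90+ang); p=W(tx,ty)
    robot.movep(P3(*p,.2),th)
    c2,ang2,sz2,_=tray(); print("above",c2,sz2)   # partly hidden: info only
    robot.servo_line(P3(*p,.11),rate=.15); robot.servo_line(P3(*p,.088),rate=.05); print(F()[0])
    robot.servo_line(P3(*p,.0785),rate=.03); print("down",F()[0])
    q=W(tx-.053,ty)
    robot.servo_line(P3(*q,.0785),rate=.05); print("out",F()[0])
    robot.servo_line(P3(*q,.2),rate=.15); print("free",F())
E
python3 - <<'E'
from h import *
np.set_printoptions(precision=4,suppress=True)
place(.088)
robot.movep(P3(.52,.02,.22),ori(88))
a=Shot("scene"); cv2.imwrite("pics/pl1.png",cv2.resize(a.im[230:384,160:330],None,fx=3.5,fy=3.5))
E
```

```text
tray [0.4856 0.3171] -13.156898498535156 (142.9, 302.7)
above [0.486  0.3168] (142.4, 302.7)
[ 0.6  0.7 -3.1]
down [-0.1  0.7 -2.6]
out [ 0.5  0.8 -2.4]
free (array([-0.4,  0.1, -2.9]), 0.245, 41.9)
```

View pics/pl1.png

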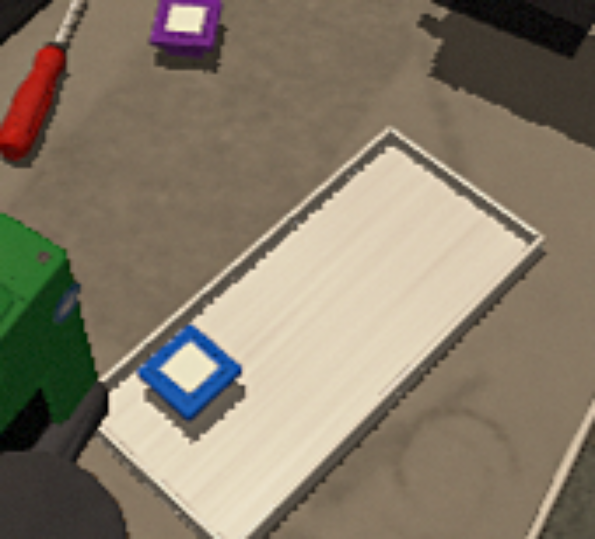

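The blue cap stands in the tray at crop position (190,370). Red is next.

```bash
cat >> h.py <<'E'
def pull(n):
    cap=caps[n]; s=cap-.055*ux
    robot.movep(P3(*s,.18),ori(90+PY)); robot.servo_line(P3(*s,.1225),rate=.1); print("low",F()[0])
    for d in (-.03,-.015,0):
        robot.servo_line(P3(*(cap+d*ux),.1225),rate=.06); f=F()[0]; print(d,f)
        if np.linalg.norm(f[:2])>15: raise SystemExit("jam")
    robot.servo_line(P3(*cap,.15),rate=.06); robot.servo_line(P3(*cap,.22),rate=.15); print("up",F())
    robot.movep(P3(.52,.04,.24),ori(82))
def find(n):
    a=Shot("scene"); c=a.cloud(); hsv=cv2.cvtColor(a.im,cv2.COLOR_BGR2HSV); H,S=hsv[...,0].astype(int),hsv[...,1]
    h={"red":(H<8)|(H>172),"green":(H>45)&(H<85),"blue":(H>100)&(H<125)}[n]
    m=h&(S>110)&(abs(c[...,0]-.52)<.2)&(abs(c[...,1]-.2)<.33)&(c[...,2]>.015)
    P=c[m]; print(n,len(P),np.median(P,0) if len(P) else None, "z95",np.percentile(P[:,2],95) if len(P) else None)
E
python3 - <<'E'
from h import *
np.set_printoptions(precision=4,suppress=True)
pull("red"); find("red"); place(0.)
robot.movep(P3(.52,.02,.22),ori(88)); find("red"); find("blue"); print(F())
E
```

```text
low [-0.9  0.2 -2.5]
-0.03 [ 0.3  0.6 -2.5]
-0.015 [-0.4 -0.7 -2.6]
0 [-0.7 -0.6 -2.9]
up (array([ 0.4, -0.2, -3.8]), 0.243, 47.3)
red 6187 [0.4647 0.0876 0.6086] z95 0.6618766496613441
tray [0.4468 0.3256] -13.659523010253906 (143.1, 290.8)Traceback (most recent call last):
  File "<stdin>", line 3, in <module>
  File "h.py", line 48, in place
    assert abs(sz[0]-142)<8 and abs(sz[1]-302)<10
           ^^^^^^^^^^^^^^^^^^^^^^^^^^^^^^^^^^^^^^
AssertionError
```

```bash
python3 - <<'E'
from h import *
np.set_printoptions(precision=4,suppress=True)
c,a,s,sh=tray(); print(c,a,s); find("blue")
cv2.imwrite("pics/kn.png",cv2.resize(sh.im[130:384,120:380],None,fx=2.3,fy=2.3))
E
```

```text
[0.4467 0.326 ] -13.613822937011719 (142.6, 289.9)
blue 346 [0.4956 0.4106 0.0296] z95 0.3227305411590042
```

View pics/kn.png

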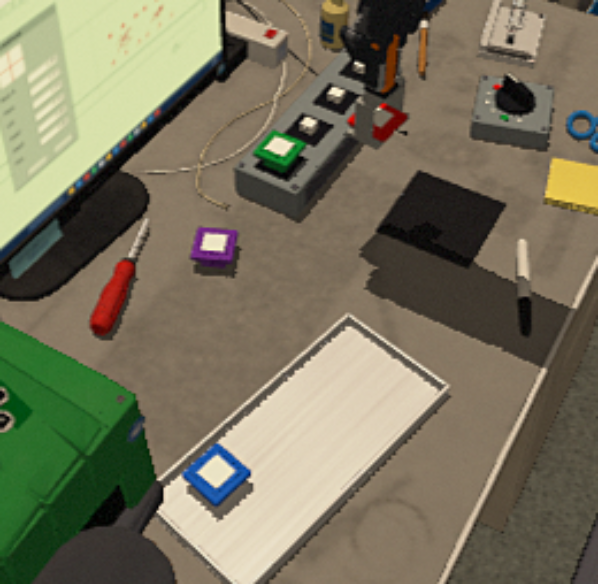

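The tray was knocked about 4 cm towards the robot, and its far end is now hidden by the green machine, so only 290 of 302 mm is visible. The blue cap still stands in it. I'll anchor the fit on the visible near end.

```bash
sed -i 's|    return np.array(\[x,y\])/1000,ang|    if 280<h<299: x,y=np.array([x,y])+(302.5-h)/2*np.array([-np.sin(np.radians(ang)),np.cos(np.radians(ang))]); h=302.5\n&|' h.py
python3 - <<'E'
from h import *
np.set_printoptions(precision=4,suppress=True)
place(0.)
robot.movep(P3(.52,.02,.22),ori(88)); find("red"); find("blue"); print(F())
pull("green"); find("green"); place(-.085)
robot.movep(P3(.46,.0,.22),ori(110)); a=Shot("scene"); print(F())
cv2.imwrite("pics/gr.png",cv2.resize(a.im[130:384,120:380],None,fx=2.3,fy=2.3))
E
```

```text
tray [0.4482 0.3321] -13.267105102539062 (142.7, 302.5)
above [0.4481 0.3319] (142.8, 302.5)
[ 0.4 -0.5 -2.8]
down [-0.5  0.4 -2.7]
out [ 0.  -0.4 -1.2]
free (array([-1.2,  0.8, -2.8]), 0.248, 53.5)
red 6744 [0.4633 0.0691 0.5993] z95 0.6535185165976664
blue 337 [0.4957 0.4118 0.0296] z95 0.28709192909924464
(array([ 0.5, -0.1, -3. ]), 0.244, 54.9)
low [ 1.4  0.2 -2.7]
-0.03 [-0.7  0.7 -2.7]
-0.015 [-0.   0.4 -2. ]
0 [ 0.9  0.2 -2.1]
up (array([-0.3,  0.1, -3.5]), 0.247, 58.8)
green 686 [0.5149 0.5237 0.3087] z95 0.31469372696529496
tray [0.4479 0.3317] -13.244346618652344 (142.2, 302.5)
above [0.4453 0.3333] (136.9, 302.5)
[-0.4 -0.1 -3.1]
down [-0.6  0.8 -2.2]
out [ 0.2 -0.2 -2.8]
free (array([ 0.6,  0.2, -2.4]), 0.24, 64.5)
(array([-0.1,  0.3, -3.1]), 0.244, 65.5)
```

View pics/gr.png

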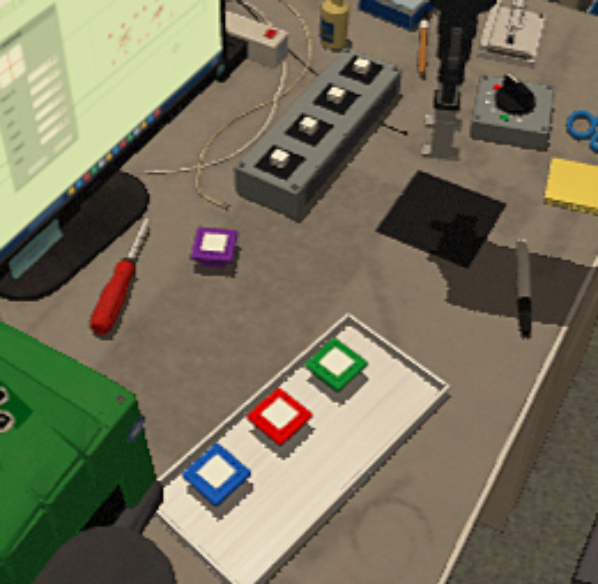

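All three caps stand in the tray, at crop positions (217,475), (280,416) and (336,364). Now the puller goes onto the mat and the dial back to click 1.

```bash
python3 - <<'E'
from h import *
np.set_printoptions(precision=3,suppress=True)
m=(.4565,-.029); robot.movep(P3(*m,.16),ori(117)); robot.servo_line(P3(*m,.082),rate=.12); robot.servo_line(P3(*m,.0738),rate=.03); print(F())
robot.ungrasp(); robot.hold(.2); robot.servo_line(P3(*m,.2),rate=.15)
x,y=.4497,-.241
robot.movep(P3(x,y,.2),ori(-118.5)); robot.servo_line(P3(x,y,.06),rate=.15); robot.servo_line(P3(x,y,.045),rate=.06); print(F())
robot.grasp(40); print(F())
if robot.sense()["width"]<.05: raise SystemExit("missed")
for a in (-88,-58,-28,2): robot.servo_line(P3(x,y,.045),ori(a),rate=.1); print(a,F()[0])
robot.ungrasp(); robot.hold(.2); robot.servo_line(P3(x,y,.24),rate=.2)
robot.movep([.47,-.1,.24],ori(0))
w=Shot("wrist"); c=w.cloud(); V=w.im.max(-1)
k=(np.linalg.norm(c[...,:2]-[x,y],axis=-1)<.06)&(c[...,2]>.055)&(c[...,2]<.07); print("bar",cv2.minAreaRect((c[k][:,:2]*1000).astype(np.float32)),c[k].mean(0),c[k&(V>150)].mean(0))
k=(np.linalg.norm(c[...,:2]-m,axis=-1)<.07)&(c[...,2]>.118)&(c[...,2]<.135); print("handle top",k.sum(),c[k].mean(0),cv2.minAreaRect((c[k][:,:2]*1000).astype(np.float32)))
w.save("fin.png"); print(tray()[:3],F())
E
```

```text
(array([ 0.2, -0.5, -1.6]), 0.246, 67.3)
(array([ 0.5, -0.3, -0.1]), 1.002, 73.5)
(array([-2.2, -1.7,  4.5]), 0.125, 74.2)
-88 [-3.3 -5.1  4.6]
-58 [-2.7 -6.7  1.9]
-28 [  1.7 -10.1  -2.5]
2 [  4.3 -10.3  -5.4]
bar ((449.4405517578125, -240.03366088867188), (45.15824890136719, 11.573785781860352), 89.82637023925781) [ 0.45  -0.238  0.063] [ 0.45  -0.23   0.065]
handle top 499 [ 0.456 -0.028  0.127] ((455.73333740234375, -28.52152442932129), (21.652408599853516, 21.617307662963867), 25.85540008544922)
(array([0.448, 0.331]), -13.439323425292969, (143.1, 302.5)) (array([-0.4, -0.3,  0.5]), 0.998, 79.6)
```

View pics/fin.png

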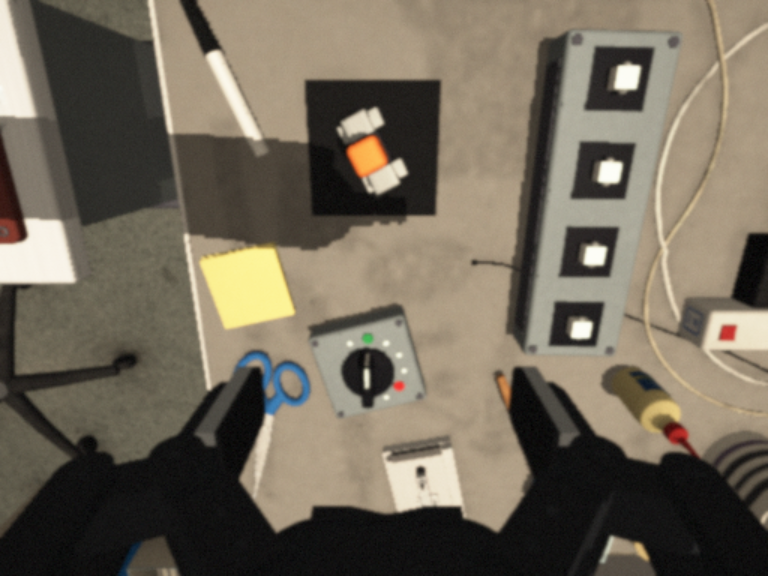

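The pointer is on green (click 1) at (367,365), the puller stands on the mat at (368,157), all four stems are bare, and the oil bottle is standing.

```bash
python3 -c "
from h import *
print(robot.hand_in())"
```

```text
the job is handed in; nothing more can be done
None
```

I finished the job and handed it in at about 80 s on the robot's clock; the hand-in returned no verdict. The last views show the dial back on click 1, the blue, red and green caps upright in the tray (no yellow was present), the puller upright on its mat and the oil bottle standing.

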